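Pack out a gel casting chamber

TASK

The gel plates in the casting chamber must be held tight before the gel is cast. Find, by trying them in the space between the plates and the sprung plate, which of the three white filler blocks fills it: one that goes in and keeps the sprung plate pushed back, so that nothing is loose. Never force a block, the plates are glass; leave the right one fully home in the chamber, swing the steel hold-down arm all the way over it, leave the two other blocks standing upright on the bench outside the chamber, and do not disturb the timer, beaker, bottle or pen.

Things in the scene. Friction and masses are not known exactly. Their poses are not given: they have to be found in the camera images.
- chamber: casting chamber, fixed: grey base and ends, clear sides, open top; 112 x 142 mm, 72 mm high. Origin at the centre of its underside, z up. y runs along the stack: at -y the thick end wall with the gel plates packed against it, at +y the thin end wall with the sprung plate before it. Inside 84 mm wide (x -42 to +42), floor at z = 14 mm; a block fully home stands on it, its x along the chamber's x
- space_foot (a point): point fixed on the chamber floor, mid-width, below the sprung plate's face at rest (chamber frame 0, +27, +14 mm; its axes = chamber's). The space for the block runs from here towards -y to the upright face of the gel plates, 9 to 20 mm away: differs in each run and is not told, find it by trying. The gel plates do not give; their tops are at z = 74 mm in the chamber's frame
- pressure_plate (a joint): how far the sprung white plate is pushed back (to +y), m: 0 at rest, 0.006 at its hard stop; spring 1.6 N at rest, 3.7 N at the stop. With the right block let go it stays pushed back (over 0.0008, up to 0.006) and holds block and gel plates together; with a block too thin it goes back to 0 and the block is loose. One too thick cannot go in. The thickest that goes in is always right
- sprung_edge (a point): middle of the sprung plate's upper end, level with its bearing face; moves with it (at rest chamber frame 0, +27, +74.5 mm). Beside it two ears (x -41 to -21 and +21 to +41 mm) slant up and outwards to 8 mm further +y at z = 91 mm: a block lowered with its edge on them pushes the plate back. Between the ears is 42 mm of room for a finger
- hold_down (a joint): angle of the steel hold-down arm, rad: 0 = open, pointing along the chamber's -x; 1.571 = fully over (stop), pointing along the chamber's +y above plates and block. It turns clockwise seen from above, takes about 1 N at its knob, stays where it is left and starts between 0 and 0.5. A block that stands up more than 3 mm is in its way
- pivot_point (a point): the arm's upright pivot axis at the height of the arm's underside (chamber frame -32, -57, +77.5 mm); the arm is 13 mm wide, 6 mm thick and ends 82 mm from it
- hold_down_knob (a point): centre of the top of the round black upright knob on the arm, 12 mm across, 30 mm high, 58 mm from the pivot; top at z = 113.5 mm in the chamber's frame, foot on the arm at z = 83.5 mm; it can be pinched from above and led round
- filler_thin: white plastic filler block standing on the bench: body 80 mm wide (its x) by 60 mm high by 14 mm THICK (its y), on top in the middle a pull tab 30 mm wide (x), 12 mm thick (y), 30 mm high, so 90 mm high in all; 86 g; origin at the centre of its underside, z up; the same either way round
- filler_mid: white plastic filler block standing on the bench: body 80 mm wide (its x) by 60 mm high by 18 mm THICK (its y), on top in the middle a pull tab 30 mm wide (x), 12 mm thick (y), 30 mm high, so 90 mm high in all; 110 g; origin at the centre of its underside, z up; the same either way round
- filler_thick: white plastic filler block standing on the bench: body 80 mm wide (its x) by 60 mm high by 22 mm THICK (its y), on top in the middle a pull tab 30 mm wide (x), 12 mm thick (y), 30 mm high, so 90 mm high in all; 134 g; origin at the centre of its underside, z up; the same either way round
- lab_timer: a flat white lab timer, 62 x 62 x 18 mm; a bystander, not to be disturbed; origin at the centre of its underside
- beaker: a clear beaker, 69 mm across, 86 mm high; a bystander, not to be disturbed; origin at the centre of its underside
- bottle_clear: a clear bottle with a blue cap, 54 mm across, 104 mm high; a bystander, not to be disturbed; origin at the centre of its underside
- marker_1: a blue marker pen lying down, 136 mm long, 12 mm thick; a bystander, not to be disturbed; origin at the centre of its underside
Not all that is in view belongs to the job. Leave any purple or red look-alike of the filler_mid alone. There is more than one size of the chamber; the job needs the larger.

How it is judged:
By the outcome, as a careful person would: the job done as asked, in the order asked, and still so for the second after the job is handed in, with the robot touching nothing.
It also fails if it takes over 72 s, if anything falls off the work surface, if the arm or the gripper's body presses on something with over 40 N, if the wrist force passes 120 N, or if a joint passes its speed limit or range.

ROBOT

A 6-joint arm with a two-finger parallel gripper is mounted at the origin on a cart in front of the work surface, level with it; the furniture and walls round the work are solid. World frame = base frame: x ahead of the robot, y to its left, z up, the work surface at z = 0. Lengths are in m, angles in rad, forces in N, time in s.
With the tool pointing down it reaches from about 0.325 to 0.85 m from the base axis. Payload 15.5 kg.
Tool frame: the origin (TCP) lies at the very end of the fingers, on their centre line; the grasp point (between the pads) lies 19 mm behind it; z points along the fingers, y is the line along which they close (so a half turn about z gives the same grasp; the last joint's range is limited). The gripper opens to 91 mm and grips with 3 to 60 N. Pads are 32 mm wide; open, the fingers measure 118 mm over their backs; the gripper's body (76 mm by 178 mm) begins 60 mm behind the grasp point.
Start: joints at [-1.258, 0.494, 1.345, -0, 1.302, -0.096], TCP at [0.248, -0.574, 0.214] pointing down, gripper open.
Joint ranges: [-2.91, 2.91], [-0.82, 2.16], [0.22, 2.67], [-1.22, 4.37], [0.12, 2.79], [-3.08, 3.08]. Speed limits (rad/s): [1.89, 1.89, 2.57, 3.01, 3.01, 3.01].

INTERFACE

Orientations are given as a rotation vector (axis times angle).
In Python, from cell import sensors, imaging, job gives the robot as it stands.
- The arm moves only by the shell command python3 -m handwheel 'ROWS'. ROWS is JSON, a list of rows, each an object with "fingers": the opening, from 0 (shut) to 1 (fully open); "xyz": the shift along the world's x, y, z in mm, a list of three; "roll": the turn about the world's z in degrees. A call has 1 to 12 rows; each row is the pose to reach, as a shift and turn from the pose commanded when the call began; what a row does not reach only later rows make up. A row lasts 1/8 s, in which the tool goes at most 62.5 mm and 10.7 degrees, less where a joint would pass 70% of its speed; a pose out of reach is approached as far as the arm can. A call with a gripper value outside its range is refused whole. The fingers move at their own pace and stop on an object; the grip force is fixed at half the most. Time passes only in rows, so rows that repeat a pose let the fingers close. It gives the time, the measured TCP pose, the force, the opening and the grip force at its end, in the units of the state.
- sensors.observe(): the state, without advancing time (a new reading comes with each control period).
- imaging.capture(name): name is "scene" or "top" or "wrist"; returns a dict with "image" (400x640x3 uint8, red, green, blue), "mtx" (3x3 intrinsics, pixels), "T" (4x4, takes a point from camera to world coordinates). Camera axes: x right, y up, looking along -z (the intrinsics and any distortion apply to the point x, -y, -z); pixel columns grow to the right and rows downward; lengths in m; the calibration is good to about 2 mm. The wrist camera is an equidistant fisheye: a pixel r from the principal point sees the ray r / f radians off the axis. A picture is of the moment at which its call begins. There is no depth.
- job.hand_in(): hands the job in; it is judged then, once.
The state is a dict: "t": time; "joint_pos": joint angles; "joint_velocities": joint speeds; "joint_efforts": joint torques, N m; "ee_pos": TCP position; "eef_rot": TCP orientation; "wrist_force": force on the tool from outside, world axes, zero at the start; "wrist_torque": the same for the moment, N m; "opening": opening from 0.0 (shut) to 1.0 (fully open); "grasp_force": force on a finger pad.
Only numpy, scipy, OpenCV 4.12 (cv2) and the standard library are available. Lean on these libraries where they do the work, as an engineer would, in place of code of your own. Each camera call takes 0.05 s, during which the arm holds its last target. There are 200 camera calls.

## Working session

There is one attempt and no reset: what is moved stays moved. The work goes in short steps, Python scripts to look and compute and a shell command to move; the robot and the scene stay as the last step left them, time stands still between calls to the robot, and variables do not carry over. Pictures are saved under pics/ and viewed, at most 10 in all, crops included, and the job is handed in when it is done.

```bash
mkdir -p pics; ls; python3 - <<'E'
from cell import sensors, imaging
import cv2
for n in("scene","top"):
    d=imaging.capture(n); cv2.imwrite(f"pics/{n}0.png",d["image"][:,:,::-1]); print(n,d["mtx"],d["T"])
print(sensors.observe())
E
```

```text
pics
scene [[515.22454859   0.         314.97487087]
 [  0.         515.22454859 199.38729068]
 [  0.           0.           1.        ]] [[-0.52530974  0.50245816 -0.68672082 -0.26555153]
 [-0.85090834 -0.30814197  0.42544508  0.55079597]
 [ 0.00216084  0.80782692  0.58941582  0.81636008]
 [ 0.          0.          0.          1.        ]]
top [[461.20051489   0.         327.65037034]
 [  0.         461.20051489 201.26199325]
 [  0.           0.           1.        ]] [[ 0.02264752  0.98606906 -0.16478742  0.38049932]
 [-0.99972589  0.02135872 -0.00958897 -0.01677604]
 [-0.00593574  0.16495942  0.98628249  1.22302338]
 [ 0.          0.          0.          1.        ]]
{'t': 0.1, 'joint_pos': array([-1.25846678e+00,  4.94147643e-01,  1.34602013e+00,  2.43011592e-05,
        1.30253108e+00, -9.55089977e-02]), 'joint_velocities': array([ 3.87216922e-04, -1.10582381e-03, -3.76513395e-04,  7.46752115e-05,
       -7.11244129e-04, -7.26468249e-04]), 'joint_efforts': array([ 1.64564688e-03, -8.80239272e+01, -3.82546091e+01,  7.08416523e-02,
        4.80934116e-02,  1.60197862e-05]), 'ee_pos': array([ 0.24779583, -0.57342296,  0.21339798]), 'eef_rot': array([-3.07542279e+00, -6.35967468e-01,  1.51369064e-04]), 'wrist_force': array([-0.24950289,  0.50587287, -0.08019471]), 'wrist_torque': array([-0.01755224,  0.005987  , -0.00354429]), 'grasp_force': 0.0, 'opening': 1.0018465749739598}
```

View pics/top0.png

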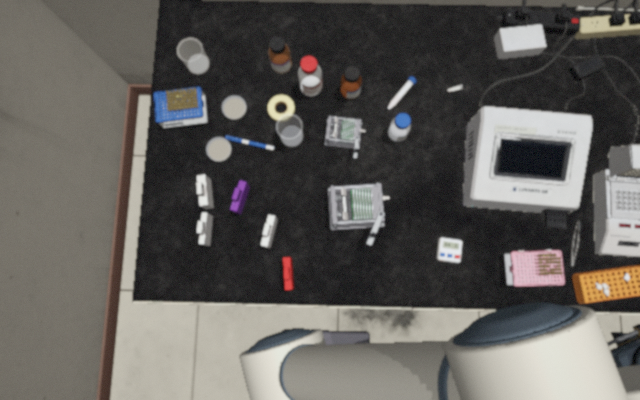

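View pics/scene0.png

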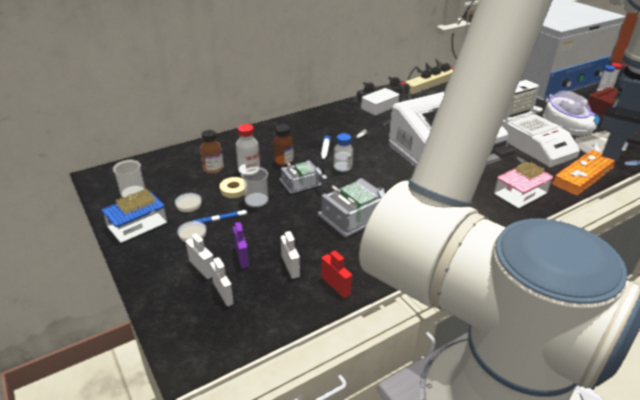

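```bash
python3 - <<'E'
import cv2, numpy as np
a=cv2.imread("pics/top0.png")
L=cv2.resize(a[168:252,188:288],None,fx=4,fy=4,interpolation=cv2.INTER_CUBIC)
R=cv2.resize(a[174:254,318:398],None,fx=5,fy=5,interpolation=cv2.INTER_CUBIC)
c=np.zeros((400,800,3),np.uint8); c[:336,:400]=L; c[:,400:]=R
for k in range(10,100,10):
    cv2.putText(c,str(188+k),(k*4-10,350),0,.35,(0,255,255)); cv2.line(c,(k*4,336),(k*4,340),(0,255,255))
    if k<84: cv2.line(c,(0,k*4),(6,k*4),(0,255,255)); cv2.putText(c,str(168+k),(8,k*4+4),0,.35,(0,255,255))
    if k<80:
        cv2.line(c,(400+k*5,390),(400+k*5,400),(0,255,255)); cv2.putText(c,str(318+k),(390+k*5,388),0,.35,(0,255,255))
        cv2.line(c,(400,k*5),(406,k*5),(0,255,255)); cv2.putText(c,str(174+k),(408,k*5+4),0,.35,(0,255,255))
cv2.imwrite("pics/c1.png",c)
E
```

```text
(no output)
```

View pics/c1.png

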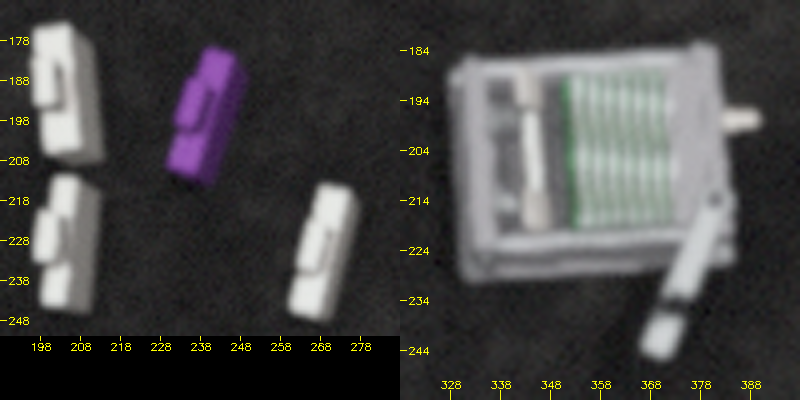

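```bash
cat > h.py <<'E'
import numpy as np, cv2
from cell import sensors, imaging
def ray(d,u,v):
    K=d["mtx"]; x=(u-K[0,2])/K[0,0]; y=(v-K[1,2])/K[1,1]
    if d.get("fish"):
        r=np.hypot(x,y); s=np.sin(r)/max(r,1e-9); c=np.array([x*s,-y*s,-np.cos(r)])
    else: c=np.array([x,-y,-1.])
    return d["T"][:3,3], d["T"][:3,:3]@c
def hit(d,u,v,z):
    o,r=ray(d,u,v); return o+r*(z-o[2])/r[2]
def proj(d,p):
    c=d["T"][:3,:3].T@(np.asarray(p,float)-d["T"][:3,3]); c=np.array([c[0],-c[1],-c[2]]); K=d["mtx"]
    if d.get("fish"):
        rho=np.hypot(c[0],c[1]); th=np.arctan2(rho,c[2]); q=c[:2]/max(rho,1e-9)*th
    else: q=c[:2]/c[2]
    return q*[K[0,0],K[1,1]]+K[:2,2]
def cap(n):
    d=imaging.capture(n); d["fish"]=n=="wrist"; return d
E
python3 - <<'E'
from h import *
d=cap("top"); w=cap("wrist")
print(w["mtx"],w["T"],sensors.observe()["ee_pos"])
for n,u,v,z in [("ULblk",203,189,.06),("LLblk",204,228,.06),("Rblk",268.5,231,.06),("cham UL",329,189,.072),("UR",381,183,.072),("LR",384.5,226,.072),("LL",333,230,.072),("pivot",381,214,.083),("knob tip",369,243,.083),
 ("timer",450,249,.018),("beaker",290,131,.04),("red",288,273,.06),("purple",240,196,.06),("small",344,133,.05),("bottle",400,127,.05)]:
    print(n,(hit(d,u,v,z)*1000).round())
E
```

```text
[[309.70691629   0.         320.13708986]
 [  0.         309.70691629 202.4750056 ]
 [  0.           0.           1.        ]] [[ 3.96711001e-01  8.88946432e-01  2.28898717e-01  3.11722682e-01]
 [-9.17943307e-01  3.84364712e-01  9.82031202e-02 -5.45148532e-01]
 [-6.83276191e-04 -2.49074303e-01  9.68484137e-01  3.83077153e-01]
 [ 0.00000000e+00  0.00000000e+00  0.00000000e+00  1.00000000e+00]] [ 0.24781238 -0.57351681  0.21355499]
ULblk [600. 316.  60.]
LLblk [499. 307.  60.]
Rblk [495. 143.  60.]
cham UL [604.  -8.  72.]
UR [ 623. -140.   72.]
LR [ 513. -149.   72.]
LL [500. -21.  72.]
pivot [ 542. -139.   83.]
knob tip [ 469. -110.   83.]
timer [ 463. -326.   18.]
beaker [766. 100.  40.]
red [391.  89.  60.]
purple [584. 220.  60.]
small [760. -44.  50.]
bottle [ 780. -192.   50.]
```

```bash
python3 -m handwheel '[{"fingers":1,"xyz":[60,110,40],"roll":-4},{"fingers":1,"xyz":[120,220,60],"roll":-8},{"fingers":1,"xyz":[180,330,60],"roll":-12},{"fingers":1,"xyz":[240,430,60],"roll":-16},{"fingers":0.5,"xyz":[290,500,60],"roll":-16},{"fingers":0.5,"xyz":[290,500,60],"roll":-16},{"fingers":0.5,"xyz":[290,500,60],"roll":-16},{"fingers":0.5,"xyz":[290,500,60],"roll":-16},{"fingers":0.5,"xyz":[290,500,60],"roll":-16},{"fingers":0.5,"xyz":[290,500,60],"roll":-16},{"fingers":0.5,"xyz":[290,500,60],"roll":-16},{"fingers":0.5,"xyz":[290,500,60],"roll":-16}]'
python3 - <<'E'
from h import *
import pickle
d=cap("wrist"); pickle.dump(d,open("w1.pkl","wb"))
print(sensors.observe()["ee_pos"],sensors.observe()["eef_rot"])
u,v=proj(d,[.56,-.08,.07]);print(u,v)
x0,y0=int(max(0,min(640-200,u-100))),int(max(0,min(250,v-75)))
a=cv2.resize(d["image"][y0:y0+150,x0:x0+200,::-1],None,fx=4,fy=4,interpolation=cv2.INTER_CUBIC)
for k in range(20,200,20):
    cv2.putText(a,str(x0+k),(k*4-10,596),0,.4,(0,0,255)); cv2.line(a,(k*4,576),(k*4,584),(0,0,255))
    if k<150: cv2.line(a,(0,k*4),(6,k*4),(0,0,255)); cv2.putText(a,str(y0+k),(8,k*4+4),0,.4,(0,0,255))
cv2.imwrite("pics/w1.png",a)
E
```

```text
t: 1.7
ee_pos: [0.5374, -0.0744, 0.2738]
eef_rot: [3.135, 0.201, -0.001]
wrist_force: [-0.4, 0.6, -0.1]
opening: 0.5
grasp_force: 0.0
[ 0.53733558 -0.0746233   0.27382192] [ 3.13510461e+00  2.00261317e-01 -6.19543489e-04]
327.67626633302757 164.04325049374006
```

View pics/w1.png

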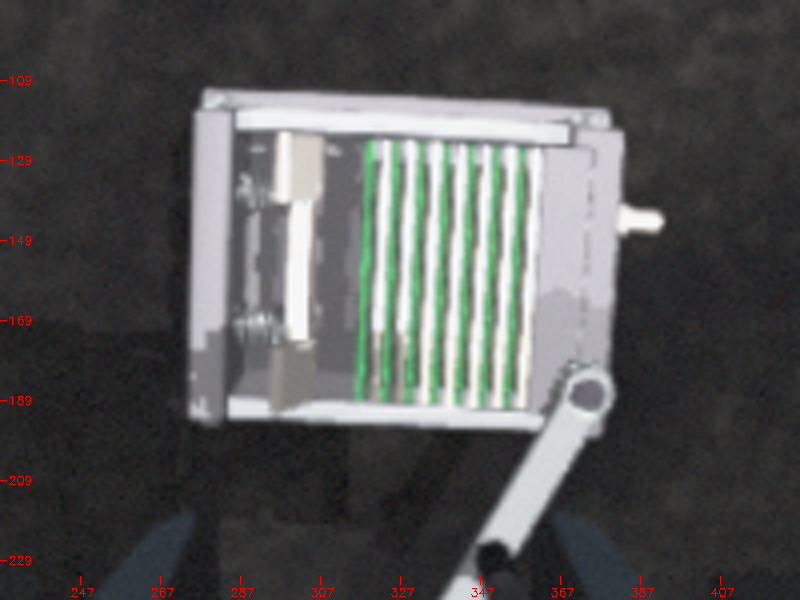

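```bash
python3 - <<'E'
from h import *
import pickle
d=pickle.load(open("w1.pkl","rb"))
P=lambda x,y,z:hit(d,227+x/4,89+y/4,z)*1000
A=dict(barT=(340,133,.072),barB=(335,404,.072),barT0=(237,129,.072),barT1=(568,145,.072),barB0=(230,398,.072),barB1=(540,415,.072),
spT=(313,205,.0745),spB=(308,340,.0745),gelT=(365,142,.074),gelB=(356,400,.074),gelrT=(540,150,.074),gelrB=(524,407,.074),piv=(587,391,.085),knob=(495,553,.1135),
tlL=(197,110,.072),blL=(190,420,.072),trR=(622,130,.072),brR=(604,434,.072))
R={k:P(*v) for k,v in A.items()}
for k,v in R.items(): print(k,v.round(1))
ang=lambda a,b:np.degrees(np.arctan2(*(R[b]-R[a])[[1,0]]))
print("along x:",[ang(*p).round(1) for p in(("spB","spT"),("gelB","gelT"),("gelrB","gelrT"),("blL","tlL"),("brR","trR"))],"along y-90:",[ang(*p).round(1)-90 for p in(("barT1","barT0"),("barB1","barB0"))])
E
```

```text
barT [607.8 -54.9  72. ]
barB [525.8 -63.6  72. ]
barT0 [605.4 -24.3  72. ]
barT1 [ 613.7 -122.8   72. ]
barB0 [523.6 -31.3  72. ]
barB1 [ 530.6 -126.8   72. ]
spT [585.5 -49.7  74.5]
spB [544.9 -53.1  74.5]
gelT [606.1 -62.6  74. ]
gelB [528.3 -69.8  74. ]
gelrT [ 610.9 -114.3   74. ]
gelrB [ 532.8 -121.1   74. ]
piv [ 542.3 -137.5   85. ]
knob [ 498.  -113.6  113.5]
tlL [609.9 -11.6  72. ]
blL [515.1 -19.6  72. ]
trR [ 620.8 -138.5   72. ]
brR [ 527.2 -147.8   72. ]
along x: [np.float64(4.8), np.float64(5.3), np.float64(5.0), np.float64(4.8), np.float64(5.7)] along y-90: [np.float64(4.799999999999997), np.float64(4.200000000000003)]
```

```bash
python3 -m handwheel '[{"fingers":0.5,"xyz":[-10,60,0],"roll":0},{"fingers":0.5,"xyz":[-20,120,0],"roll":0},{"fingers":0.5,"xyz":[-30,180,0],"roll":0},{"fingers":0.5,"xyz":[-40,240,0],"roll":0},{"fingers":0.5,"xyz":[-50,290,0],"roll":0},{"fingers":0.5,"xyz":[-50,290,0],"roll":0},{"fingers":0.5,"xyz":[-50,290,0],"roll":0},{"fingers":0.5,"xyz":[-50,290,0],"roll":0}]'
python3 - <<'E'
from h import *
import pickle
d=cap("wrist"); pickle.dump(d,open("w2.pkl","wb"))
c=np.zeros((480,800,3),np.uint8)
o=sensors.observe(); print(o["ee_pos"],o["eef_rot"])
for i,p in enumerate([[.6,.316,.06],[.499,.307,.06],[.495,.143,.06]]):
    u,v=proj(d,p);x0,y0=int(np.clip(u-33,0,574)),int(np.clip(v-55,0,290)); print(x0,y0)
    a=cv2.resize(d["image"][y0:y0+110,x0:x0+66,::-1],None,fx=4,fy=4,interpolation=cv2.INTER_CUBIC)
    for k in range(10,110,10):
        cv2.line(a,(0,k*4),(5,k*4),(0,255,255)); cv2.putText(a,str(y0+k),(6,k*4+4),0,.33,(0,255,255))
        if k<66: cv2.line(a,(k*4,432),(k*4,440),(0,255,255)); cv2.putText(a,str(x0+k),(k*4-10,430),0,.33,(0,255,255))
    c[:440,i*267:i*267+264]=a
cv2.imwrite("pics/w2.png",c)
E
```

```text
t: 2.75
ee_pos: [0.4882, 0.2148, 0.2739]
eef_rot: [3.135, 0.199, -0.0]
wrist_force: [0.4, 0.2, 0.4]
opening: 0.5
grasp_force: 0.0
[0.48825191 0.21490493 0.273955  ] [3.13518025e+00 1.98598147e-01 9.66286247e-06]
217 28
216 108
344 127
```

View pics/w2.png

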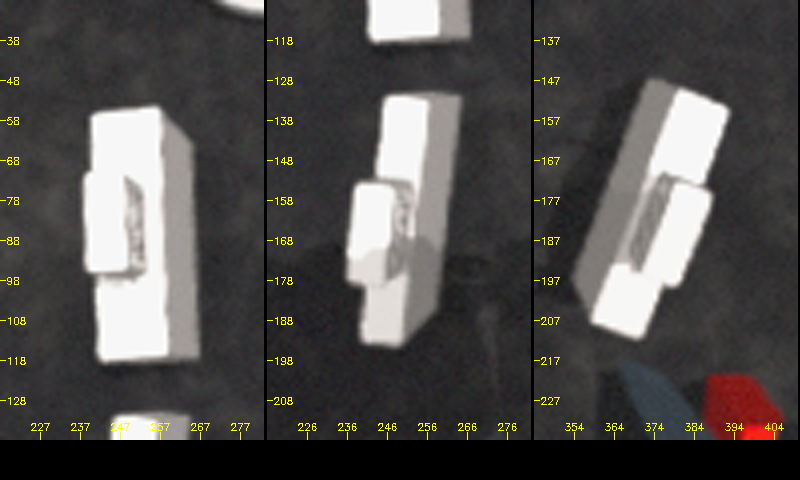

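```bash
python3 - <<'E'
from h import *
import pickle
from scipy.spatial.transform import Rotation as Ro
d=pickle.load(open("w2.pkl","rb"))
P=lambda x,y,z:hit(d,344+(x-534)/4,127+y/4,z)*1000
b=np.array([P(x,y,.06) for x,y in((680,88),(730,108),(642,340),(592,320))])
t=np.array([P(x,y,.09) for x,y in((672,173),(712,190),(680,286),(640,270))])
for q in(b,t):
    print(q.round(1).tolist(),q.mean(0).round(1)); v=q[0]+q[1]-q[2]-q[3]; print("yaw x-axis",np.degrees(np.arctan2(v[1],v[0])))
o=sensors.observe(); print(o["ee_pos"],Ro.from_rotvec(o["eef_rot"]).as_matrix().round(4))
E
```

```text
[[537.6, 145.5, 60.0], [533.7, 128.5, 60.0], [455.1, 144.5, 60.0], [459.7, 161.9, 60.0]] [496.5 145.1  60. ]
yaw x-axis -11.667140714863338
[[514.2, 150.2, 90.0], [510.9, 137.4, 90.0], [481.0, 142.1, 90.0], [484.3, 154.9, 90.0]] [497.6 146.2  90. ]
yaw x-axis -8.997218947401146
[0.48825191 0.21490493 0.273955  ] [[ 9.920e-01  1.262e-01  0.000e+00]
 [ 1.262e-01 -9.920e-01 -1.000e-04]
 [-0.000e+00  1.000e-04 -1.000e+00]]
```

```bash
python3 -m handwheel '[{"fingers":0.5,"xyz":[5,-40,-40],"roll":-9},{"fingers":0.5,"xyz":[9,-69,-80],"roll":-18.5},{"fingers":0.5,"xyz":[9,-69,-130],"roll":-18.5},{"fingers":0.5,"xyz":[9,-69,-180],"roll":-18.5},{"fingers":0.5,"xyz":[9,-69,-209],"roll":-18.5},{"fingers":0.5,"xyz":[9,-69,-209],"roll":-18.5},{"fingers":0,"xyz":[9,-69,-209],"roll":-18.5},{"fingers":0,"xyz":[9,-69,-209],"roll":-18.5},{"fingers":0,"xyz":[9,-69,-209],"roll":-18.5},{"fingers":0,"xyz":[9,-69,-209],"roll":-18.5},{"fingers":0,"xyz":[9,-69,-209],"roll":-18.5},{"fingers":0,"xyz":[9,-69,-209],"roll":-18.5}]'
```

```text
t: 4.3
ee_pos: [0.4971, 0.1474, 0.0653]
eef_rot: [-3.127, 0.305, -0.001]
wrist_force: [-1.4, -0.5, 7.6]
opening: 0.13
grasp_force: 30.0
```

```bash
python3 -m handwheel '[{"fingers":0,"xyz":[0,0,40],"roll":0},{"fingers":0,"xyz":[0,0,90],"roll":0},{"fingers":0,"xyz":[0,0,135],"roll":0},{"fingers":0,"xyz":[17,-50,135],"roll":4},{"fingers":0,"xyz":[34,-100,135],"roll":8},{"fingers":0,"xyz":[51,-150,135],"roll":12},{"fingers":0,"xyz":[69,-203.7,135],"roll":16.1},{"fingers":0,"xyz":[69,-203.7,135],"roll":16.1},{"fingers":0,"xyz":[69,-203.7,135],"roll":16.1},{"fingers":0,"xyz":[69,-203.7,135],"roll":16.1}]'
python3 - <<'E'
from h import *
import pickle
d=cap("wrist"); pickle.dump(d,open("w3.pkl","wb"))
print(sensors.observe()["wrist_force"],sensors.observe()["eef_rot"],sensors.observe()["ee_pos"])
print(proj(d,[.566,-.056,.135]),proj(d,[.568,-.078,.072]))
cv2.imwrite("pics/w3.png",cv2.resize(d["image"][90:310,180:460,::-1],None,fx=2.7,fy=2.7,interpolation=cv2.INTER_CUBIC))
E
```

```text
t: 5.55
ee_pos: [0.5654, -0.0554, 0.1999]
eef_rot: [-3.138, -0.137, 0.001]
wrist_force: [0.3, 0.4, 0.4]
opening: 0.128
grasp_force: 30.0
[ 0.11036513 -0.67146826 -1.22227022] [-3.13840155e+00 -1.37765635e-01  3.95620386e-04] [ 0.56552182 -0.0553441   0.19997016]
[321.93639308 213.34778063] [343.94275133 195.18901295]
```

View pics/w3.png

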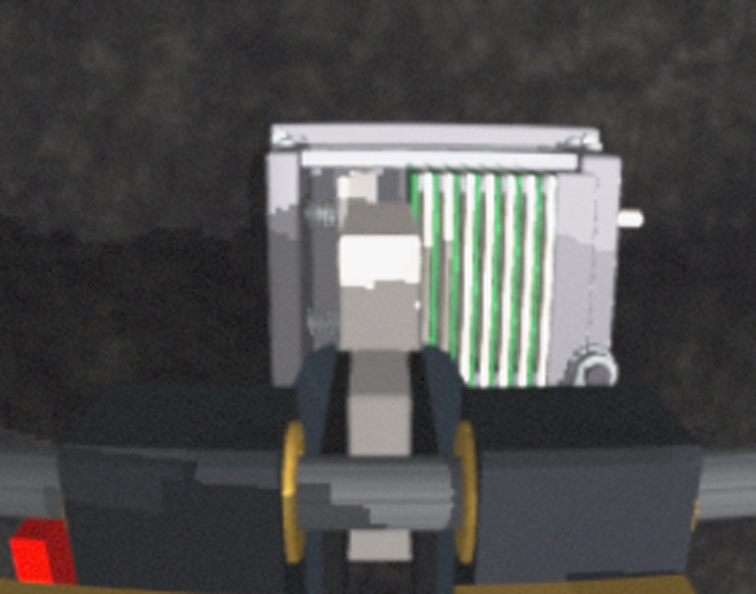

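```bash
python3 - <<'E'
from h import *
import pickle
d=pickle.load(open("w3.pkl","rb"))
P=lambda x,y,z:hit(d,180+x/2.7,90+y/2.7,z)*1000
O=np.array([568,-78.2]); c,s=np.cos(np.radians(5)),np.sin(np.radians(5)); M=np.array([[c,s],[-s,c]])
for n,a in dict(bl=(345,203,.135),br=(413,203,.135),tl=(340,234,.195),tr=(420,234,.195),gel=(407,172,.074),gelR=(549,385,.074),bar1=(303,167,.072),bar2=(577,168,.072),piv=(592,369,.085)).items():
    p=P(*a); print(n,p.round(1),"chamber",(M@(p[:2]-O)).round(1))
print("tcp",M@(np.array([565.5,-55.3])-O))
E
```

```text
bl [603.1 -41.9 135. ] chamber [38.2 33.1]
br [604.8 -61.  135. ] chamber [38.2 13.9]
tl [604.6 -43.  195. ] chamber [39.5 31.8]
tr [606.  -59.9 195. ] chamber [39.5 14.9]
gel [607.8 -61.1  74. ] chamber [41.2 13.6]
gelR [ 532.9 -122.7   74. ] chamber [-38.9 -41.3]
bar1 [606.3 -24.   72. ] chamber [42.9 50.6]
bar2 [ 615.4 -122.5   72. ] chamber [ 43.4 -48.2]
piv [ 544.1 -135.3   85. ] chamber [-28.8 -54.8]
tcp [-0.49462024 23.03074794]
```

```bash
python3 -m handwheel '[{"fingers":0,"xyz":[1.8,0.2,-25],"roll":0},{"fingers":0,"xyz":[1.8,0.2,-45],"roll":0},{"fingers":0,"xyz":[1.8,0.2,-48],"roll":0},{"fingers":0,"xyz":[1.8,0.2,-48],"roll":0}]'
python3 - <<'E'
from h import *
import pickle
d=cap("wrist"); pickle.dump(d,open("w4.pkl","wb"))
print(sensors.observe()["ee_pos"])
a=cv2.resize(d["image"][90:230,230:420,::-1],None,fx=4.2,fy=4.2,interpolation=cv2.INTER_CUBIC)
cv2.imwrite("pics/w4.png",a)
E
```

```text
t: 6.1
ee_pos: [0.5678, -0.0558, 0.1524]
eef_rot: [3.139, 0.137, 0.0]
wrist_force: [-0.0, 0.3, -0.7]
opening: 0.13
grasp_force: 30.0
[ 0.56797058 -0.05591823  0.15266159]
```

View pics/w4.png

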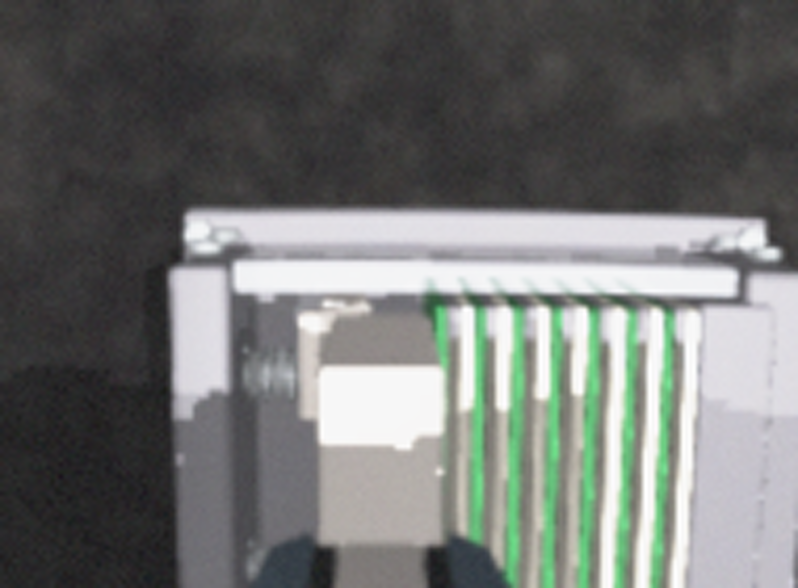

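```bash
python3 - <<'E'
from h import *
import pickle
d=pickle.load(open("w4.pkl","rb"))
P=lambda x,y,z:hit(d,230+x/4.2,90+y/4.2,z)*1000
O=np.array([568,-78.2]); c,s=np.cos(np.radians(5)),np.sin(np.radians(5)); M=np.array([[c,s],[-s,c]])
for n,a in dict(bl=(331,313,.0874),br=(434,313,.0874),tl=(319,366,.1474),tr=(445,367,.1474),gel=(434,307,.074),gelB=(470,540,.074),bar1=(235,293,.072),bar2=(738,298,.072),bar=(400,295,.072)).items():
    p=P(*a); print(n,p.round(1),"chamber",(M@(p[:2]-O)).round(1))
print("tcp",M@(np.array([567.9,-55.9])-O))
E
```

```text
bl [606.  -43.1  87.4] chamber [41.  31.6]
br [607.7 -61.8  87.4] chamber [41.  12.9]
tl [606.6 -43.6 147.4] chamber [41.5 31.1]
tr [608.  -60.7 147.4] chamber [41.3 14. ]
gel [607.2 -62.4  74. ] chamber [40.4 12.4]
gelB [561.3 -74.1  74. ] chamber [-6.3  4.7]
bar1 [606.4 -23.9  72. ] chamber [43.  50.8]
bar2 [ 614.8 -122.4   72. ] chamber [ 42.8 -48.1]
bar [608.7 -55.7  72. ] chamber [42.5 18.9]
tcp [ 1.84395359 22.22385734]
```

```bash
python3 -m handwheel '[{"fingers":0,"xyz":[0,0,-3],"roll":0},{"fingers":0,"xyz":[0,0,-6],"roll":0},{"fingers":0,"xyz":[0,0,-9],"roll":0},{"fingers":0,"xyz":[0,0,-11],"roll":0},{"fingers":0,"xyz":[0,0,-11],"roll":0}]'; python3 -m handwheel '[{"fingers":0,"xyz":[0,0,-1.5],"roll":0},{"fingers":0,"xyz":[0,0,-3],"roll":0}]'
```

```text
t: 6.78
ee_pos: [0.5677, -0.0564, 0.1407]
eef_rot: [3.139, 0.136, -0.0]
wrist_force: [2.1, -3.0, -1.7]
opening: 0.128
grasp_force: 30.0
t: 7.02
ee_pos: [0.5678, -0.0563, 0.138]
eef_rot: [3.138, 0.136, 0.0]
wrist_force: [-0.1, -4.3, 4.8]
opening: 0.131
grasp_force: 30.0
```

```bash
python3 -m handwheel '[{"fingers":0,"xyz":[0,0,-1],"roll":0},{"fingers":0,"xyz":[0,0,-1],"roll":0}]'
```

```text
t: 7.28
ee_pos: [0.5676, -0.0563, 0.1367]
eef_rot: [-3.139, -0.136, 0.0]
wrist_force: [0.4, -4.2, -0.7]
opening: 0.132
grasp_force: 30.0
```

```bash
python3 -m handwheel '[{"fingers":0,"xyz":[0,0,-3],"roll":0},{"fingers":0,"xyz":[0,0,-6],"roll":0},{"fingers":0,"xyz":[0,0,-9],"roll":0},{"fingers":0,"xyz":[0,0,-9],"roll":0}]'; python3 -m handwheel '[{"fingers":0,"xyz":[0,0,-4],"roll":0},{"fingers":0,"xyz":[0,0,-8],"roll":0},{"fingers":0,"xyz":[0,0,-12],"roll":0},{"fingers":0,"xyz":[0,0,-12],"roll":0}]'
```

```text
t: 7.78
ee_pos: [0.5675, -0.0562, 0.1275]
eef_rot: [-3.139, -0.136, 0.001]
wrist_force: [0.4, -4.9, -2.7]
opening: 0.128
grasp_force: 30.0
t: 8.28
ee_pos: [0.5675, -0.0563, 0.1154]
eef_rot: [-3.139, -0.136, 0.001]
wrist_force: [1.4, -5.8, -2.7]
opening: 0.129
grasp_force: 30.0
```

```bash
python3 -m handwheel '[{"fingers":0,"xyz":[0.1,-0.8,-2],"roll":0},{"fingers":0,"xyz":[0.1,-0.8,-4],"roll":0},{"fingers":0,"xyz":[0.1,-0.8,-6],"roll":0},{"fingers":0,"xyz":[0.1,-0.8,-6],"roll":0}]'
```

```text
t: 8.78
ee_pos: [0.5677, -0.057, 0.1097]
eef_rot: [-3.138, -0.136, 0.0]
wrist_force: [1.3, -3.0, -1.9]
opening: 0.132
grasp_force: 30.0
```

```bash
python3 -m handwheel '[{"fingers":0,"xyz":[0,0,-5],"roll":0},{"fingers":0,"xyz":[0,0,-10],"roll":0},{"fingers":0,"xyz":[0,0,-15],"roll":0},{"fingers":0,"xyz":[0,0,-15],"roll":0}]'; python3 -m handwheel '[{"fingers":0,"xyz":[0,0,-4],"roll":0},{"fingers":0,"xyz":[0,0,-8],"roll":0},{"fingers":0,"xyz":[0,0,-12],"roll":0},{"fingers":0,"xyz":[0,0,-13],"roll":0},{"fingers":0,"xyz":[0,0,-13],"roll":0}]'
```

```text
t: 9.28
ee_pos: [0.5675, -0.0571, 0.0943]
eef_rot: [-3.138, -0.136, 0.001]
wrist_force: [-0.4, -2.6, -2.5]
opening: 0.132
grasp_force: 30.0
t: 9.9
ee_pos: [0.5676, -0.057, 0.0817]
eef_rot: [-3.139, -0.136, 0.001]
wrist_force: [1.1, -2.9, -2.6]
opening: 0.13
grasp_force: 30.0
```

```bash
python3 -m handwheel '[{"fingers":0,"xyz":[0,0,-1],"roll":0},{"fingers":0,"xyz":[0,0,-1.8],"roll":0},{"fingers":0,"xyz":[0,0,-1.8],"roll":0}]'; python3 -m handwheel '[{"fingers":0,"xyz":[0,0,-0.6],"roll":0},{"fingers":0,"xyz":[0,0,-0.6],"roll":0}]'
```

```text
t: 10.28
ee_pos: [0.5678, -0.057, 0.0801]
eef_rot: [3.139, 0.136, 0.0]
wrist_force: [1.3, -3.0, -1.3]
opening: 0.129
grasp_force: 30.0
t: 10.52
ee_pos: [0.5678, -0.0571, 0.0796]
eef_rot: [3.139, 0.136, 0.0]
wrist_force: [1.3, -3.2, -0.4]
opening: 0.133
grasp_force: 30.0
```

```bash
python3 -m handwheel '[{"fingers":0,"xyz":[0,0,-0.8],"roll":0},{"fingers":0,"xyz":[0,0,-0.8],"roll":0}]'; python3 -m handwheel '[{"fingers":0.35,"xyz":[0,0,0],"roll":0},{"fingers":0.35,"xyz":[0,0,0],"roll":0},{"fingers":0.35,"xyz":[0,0,0],"roll":0},{"fingers":0.35,"xyz":[0,0,0],"roll":0},{"fingers":0.35,"xyz":[0,0,40],"roll":0},{"fingers":0.35,"xyz":[0,0,90],"roll":0},{"fingers":0.35,"xyz":[-40,0,140],"roll":0},{"fingers":0.35,"xyz":[-50,0,190],"roll":0},{"fingers":0.35,"xyz":[-50,0,190],"roll":0},{"fingers":0.35,"xyz":[-50,0,190],"roll":0}]'
python3 - <<'E'
from h import *
import pickle
d=cap("wrist"); pickle.dump(d,open("w5.pkl","wb"))
u,v=proj(d,[.54,-.08,.07]);print(u,v)
x0,y0=int(max(0,min(640-200,u-100))),int(max(0,min(250,v-75))); print(x0,y0)
a=cv2.resize(d["image"][y0:y0+150,x0:x0+200,::-1],None,fx=4,fy=4,interpolation=cv2.INTER_CUBIC)
cv2.imwrite("pics/w5.png",a)
E
```

```text
t: 10.78
ee_pos: [0.5678, -0.0571, 0.0793]
eef_rot: [3.138, 0.136, 0.001]
wrist_force: [-3.2, -2.2, 12.2]
opening: 0.131
grasp_force: 30.0
t: 12.02
ee_pos: [0.5176, -0.057, 0.2683]
eef_rot: [-3.139, -0.136, 0.0]
wrist_force: [-0.3, -0.2, -0.9]
opening: 0.35
grasp_force: 0.0
341.47777915794313 165.89096225529693
241 90
```

View pics/w5.png

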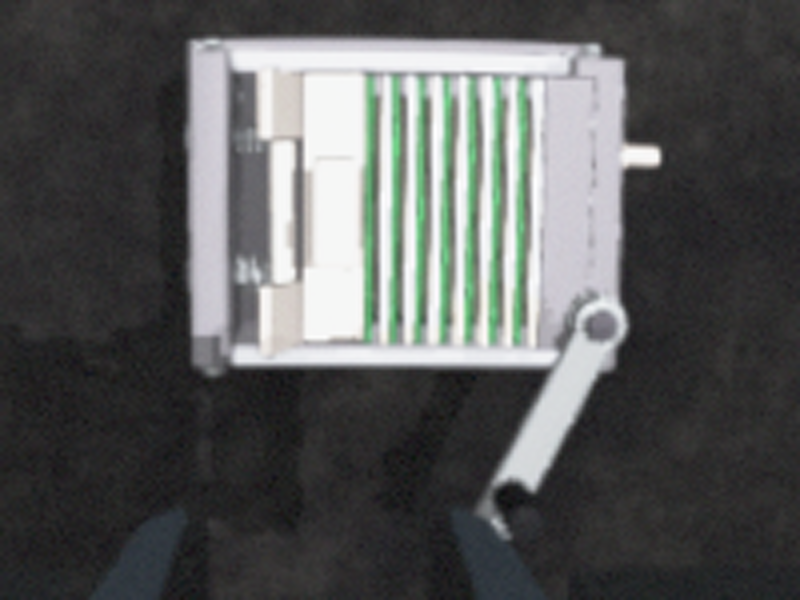

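```bash
python3 - <<'E'
from h import *
import pickle
O=np.array([568,-78.2]); c,s=np.cos(np.radians(5)),np.sin(np.radians(5)); M=np.array([[c,s],[-s,c]])
d=pickle.load(open("w5.pkl","rb"))
def f(d,x0,y0,A):
    for n,(x,y,z) in A.items():
        p=hit(d,x0+x/4,y0+y/4,z)*1000; print(n,p.round(1),"chamber",(M@(p[:2]-O)).round(1))
f(d,241,90,dict(strip=(298,210,.0745),stripL=(273,210,.0745),blkL=(304,210,.074),blkR=(364,210,.074),gelR=(541,210,.074),wallL=(228,210,.072),piv=(600,323,.085),knobtop=(520,518,.1135),knobfoot=(510,494,.0835)))
d1=pickle.load(open("w1.pkl","rb")); print("before")
f(d1,227,89,dict(strip=(311,272,.0745),stripL=(288,272,.0745),gel=(360,272,.074),gelR=(533,272,.074),wallL=(230,272,.072)))
# wrist profile across the plates, both pictures
for dd,r,x0 in((d1,89+68,290),(d,90+56,300)):
    print(x0,dd["image"][r-2:r+3,x0:x0+42].mean((0,2)).astype(int).tolist())
E
```

```text
strip [565.5 -46.7  74.5] chamber [ 0.2 31.6]
stripL [564.9 -39.4  74.5] chamber [ 0.2 38.9]
blkL [565.6 -48.4  74. ] chamber [ 0.2 29.9]
blkR [567.1 -65.9  74. ] chamber [ 0.2 12.3]
gelR [ 572.4 -118.1   74. ] chamber [  0.9 -40.1]
wallL [563.6 -26.1  72. ] chamber [ 0.2 52.3]
piv [ 541.9 -137.4   85. ] chamber [-31.1 -56.7]
knobtop [ 489.3 -115.3  113.5] chamber [-81.6 -30.1]
knobfoot [ 487.6 -117.3   83.5] chamber [-83.5 -31.9]
before
strip [565.5 -51.5  74.5] chamber [-0.1 26.8]
stripL [564.7 -44.7  74.5] chamber [-0.4 33.7]
gel [567.3 -66.1  74. ] chamber [ 0.4 12.2]
gelR [ 574.3 -117.5   74. ] chamber [  2.8 -39.7]
wallL [562.3 -27.1  72. ] chamber [-1.2 51.4]
290 [161, 135, 106, 101, 104, 111, 121, 134, 187, 244, 246, 246, 246, 240, 169, 132, 112, 103, 103, 102, 102, 103, 104, 114, 124, 129, 131, 140, 132, 121, 146, 218, 245, 191, 144, 128, 126, 198, 245, 203, 146, 126]
300 [87, 95, 101, 102, 102, 102, 102, 107, 150, 221, 245, 246, 233, 209, 168, 113, 123, 182, 191, 228, 243, 246, 246, 246, 246, 246, 246, 246, 246, 245, 232, 184, 135, 129, 108, 142, 239, 242, 215, 147, 117, 133]
```

```bash
python3 -m handwheel '[{"fingers":0.35,"xyz":[-15,-30,-40],"roll":0},{"fingers":0.35,"xyz":[-29,-59.3,-80],"roll":0},{"fingers":0.35,"xyz":[-29,-59.3,-130],"roll":0},{"fingers":0.35,"xyz":[-29,-59.3,-162],"roll":0},{"fingers":0.35,"xyz":[-29,-59.3,-162],"roll":0},{"fingers":0,"xyz":[-29,-59.3,-162],"roll":0},{"fingers":0,"xyz":[-29,-59.3,-162],"roll":0},{"fingers":0,"xyz":[-29,-59.3,-162],"roll":0},{"fingers":0,"xyz":[-29,-59.3,-162],"roll":0}]'
python3 - <<'E'
import numpy as np
from h import *
e=sensors.observe()["ee_pos"]*1000; print(e, sensors.observe()["wrist_force"])
p=np.array([541.5,-137.5]); v=e[:2]-p; print(np.hypot(*v)); a0=np.arctan2(v[1],v[0]); r=58
for a in np.radians([150,140,130,120,110,100,95,93]): print((p+r*np.array([np.cos(a),np.sin(a)])-e[:2]).round(1))
E
```

```text
t: 13.2
ee_pos: [0.4895, -0.1166, 0.1076]
eef_rot: [3.138, 0.136, 0.003]
wrist_force: [0.9, 0.1, 7.6]
opening: 0.108
grasp_force: 30.0
[ 489.53650231 -116.55117522  107.60789849] [0.8745297  0.09700699 7.56584092]
56.027300054937136
[1.7 8.1]
[ 7.5 16.3]
[14.7 23.5]
[23.  29.3]
[32.1 33.6]
[41.9 36.2]
[46.9 36.8]
[48.9 37. ]
```

```bash
python3 -m handwheel '[{"fingers":0.35,"xyz":[0,0,0],"roll":0},{"fingers":0.35,"xyz":[0,0,0],"roll":0},{"fingers":0.35,"xyz":[-0.5,0,-7],"roll":0},{"fingers":0.35,"xyz":[-0.5,0,-7],"roll":0},{"fingers":0,"xyz":[-0.5,0,-7],"roll":0},{"fingers":0,"xyz":[-0.5,0,-7],"roll":0},{"fingers":0,"xyz":[-0.5,0,-7],"roll":0},{"fingers":0,"xyz":[-0.5,0,-7],"roll":0}]'
```

```text
t: 14.2
ee_pos: [0.4883, -0.1164, 0.0998]
eef_rot: [3.139, 0.136, 0.0]
wrist_force: [0.1, -0.6, -0.6]
opening: 0.117
grasp_force: 30.0
```

```bash
python3 -m handwheel '[{"fingers":0,"xyz":[2.9,8,0],"roll":3},{"fingers":0,"xyz":[5.5,12,0],"roll":5},{"fingers":0,"xyz":[8.7,16.2,0],"roll":8},{"fingers":0,"xyz":[12,20,0],"roll":10},{"fingers":0,"xyz":[15.9,23.4,0],"roll":13},{"fingers":0,"xyz":[20,26.5,0],"roll":16},{"fingers":0,"xyz":[24.2,29.2,0],"roll":19},{"fingers":0,"xyz":[24.2,29.2,0],"roll":19}]'
```

```text
t: 15.2
ee_pos: [0.5136, -0.0876, 0.0998]
eef_rot: [3.071, 0.656, 0.002]
wrist_force: [3.9, -9.2, -4.5]
opening: 0.116
grasp_force: 30.0
```

```bash
python3 -m handwheel '[{"fingers":0,"xyz":[4,0.4,0],"roll":2},{"fingers":0,"xyz":[8.5,2.5,0],"roll":4},{"fingers":0,"xyz":[13,3.8,0],"roll":7},{"fingers":0,"xyz":[18,5,0],"roll":9},{"fingers":0,"xyz":[21,5.4,0],"roll":11},{"fingers":0,"xyz":[21,5.4,0],"roll":11}]'
```

```text
t: 15.95
ee_pos: [0.532, -0.084, 0.0995]
eef_rot: [2.993, 0.947, -0.007]
wrist_force: [-12.7, -30.5, 3.1]
opening: 0.121
grasp_force: 30.0
```

```bash
python3 -m handwheel '[{"fingers":0,"xyz":[1.5,0,0],"roll":0},{"fingers":0,"xyz":[2.5,0,0],"roll":0},{"fingers":0,"xyz":[2.5,0,0],"roll":0}]'
```

```text
t: 16.32
ee_pos: [0.5322, -0.0839, 0.0993]
eef_rot: [2.994, 0.947, -0.012]
wrist_force: [-24.2, -31.8, 11.0]
opening: 0.118
grasp_force: 30.0
```

```bash
python3 -m handwheel '[{"fingers":0,"xyz":[-1.5,-1.5,0],"roll":0},{"fingers":0.35,"xyz":[-1.5,-1.5,0],"roll":0},{"fingers":0.35,"xyz":[-1.5,-1.5,0],"roll":0},{"fingers":0.35,"xyz":[-1.5,-1.5,0],"roll":0},{"fingers":0.35,"xyz":[-1.5,-1.5,40],"roll":0},{"fingers":0.35,"xyz":[-30,-1.5,90],"roll":-10},{"fingers":0.35,"xyz":[-60,-1.5,140],"roll":-20},{"fingers":0.35,"xyz":[-60,-1.5,170],"roll":-30},{"fingers":0.35,"xyz":[-60,-1.5,170],"roll":-30},{"fingers":0.35,"xyz":[-60,-1.5,170],"roll":-30}]'
python3 - <<'E'
from h import *
import pickle
d=cap("wrist"); pickle.dump(d,open("w6.pkl","wb"))
u,v=proj(d,[.54,-.08,.07]);print(u,v)
x0,y0=int(max(0,min(640-200,u-100))),int(max(0,min(250,v-75))); print(x0,y0)
a=cv2.resize(d["image"][y0:y0+150,x0:x0+200,::-1],None,fx=4,fy=4,interpolation=cv2.INTER_CUBIC)
cv2.imwrite("pics/w6.png",a)
E
```

```text
t: 17.58
ee_pos: [0.4758, -0.083, 0.2691]
eef_rot: [-3.138, -0.14, 0.001]
wrist_force: [-0.2, -0.6, -1.2]
opening: 0.349
grasp_force: 0.0
323.05437512051304 129.040412124638
223 54
```

View pics/w6.png

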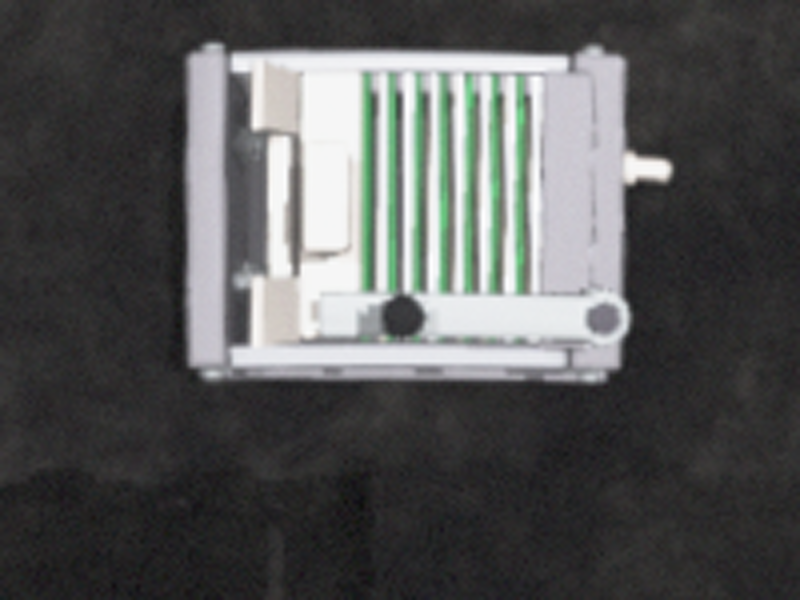

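```bash
python3 - <<'E'
from h import *
import pickle
d=pickle.load(open("w6.pkl","rb"))
P=lambda x,y,z:hit(d,223+x/4,54+y/4,z)*1000
for n,a,b in(("armU",(580,297,.0835),(325,294,.0835)),("armL",(580,340,.0835),(325,338,.0835)),("barT",(565,73,.072),(235,71,.072)),("barB",(565,347,.072),(235,347,.072)),):
    v=P(*b)-P(*a); print(n,np.degrees(np.arctan2(v[1],v[0]))-90)
E
```

```text
armU 4.903485602409077
armL 5.0622874278137715
barT 4.893168836773157
barB 5.1781886645009365
```

The arm is parallel to the chamber within about 0.2°, so it is fully over, and the block is home and held.

```bash
python3 -c "
from cell import job
print(job.hand_in())"
```

```text
the job is handed in; nothing more can be done
None
```

The job is handed in: the 18 mm block (`filler_mid`) is home in the chamber with the sprung plate pushed back about 4 mm and the steel arm fully over. I tried only this block: the camera put the space at 14–15 mm, ruling out the 22 mm block (needs at least 16 mm) and leaving the 14 mm one loose. The other two blocks and the bystanders were not touched. Swinging the arm to its stop took about 41 N at the wrist for a moment, carried by the fingers on the knob.

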